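Snap the peg tin shut

ROBOT

A 6-joint arm with a two-finger parallel gripper is mounted at the origin on the work surface. World frame = base frame: x ahead of the robot, y to its left, z up, the work surface at z = 0. Lengths are in m, angles in rad, forces in N, time in s.
With the tool pointing down it reaches from about 0.35 to 0.875 m from the base axis. Payload 4.2 kg.
Tool frame: the origin (TCP) lies on the front face of the gripper's body, between the roots of the fingers; the fingertips stand 70 mm ahead of it and the grasp point (between the pads) lies 51 mm ahead of it; x points along the fingers, y is the direction in which the jaws open and shut, and the axes are right-handed (so a half turn about x gives the same grasp; the last joint's range is limited). The gripper opens to 87 mm and grips with 3 to 60 N. Pads are 19 mm wide; open, the fingers measure 117 mm over their backs; the gripper's body (75 mm by 190 mm) begins 51 mm behind the grasp point.
Start: joints at [-1.008, 0.385, 0.008, 0, -1.194, -0.259], TCP at [0.187, -0.596, 0.292] pointing down, gripper open.
Joint ranges: [-3.14, 3.14], [-1.21, 2.06], [-1.07, 1.41], [-3.16, 2.05], [-2.99, -0.16], [-3.1, 3.1]. Speed limits (rad/s): [2.79, 2.79, 3.14, 3.14, 3.14, 3.14].

INTERFACE

Orientations are given as [roll, pitch, yaw] about the fixed x, y, z axes, in that order (R = Rz(yaw) Ry(pitch) Rx(roll)).
In Python, from cell import get_obs, get_image, hand_in gives the robot as it stands.
- The arm moves only by the tool arm_command, never from a script. Its argument "plan" is a list of rows, each an object of numbers: "dx", "dy", "dz": the shift along the tool's x, y, z in units of 30 cm (1.0 is 30 cm); "yaw": the turn about the tool's x in units of 45 degrees (1.0 is 45 degrees). In form: [{"dx": .., "dy": .., "dz": .., "yaw": ..}, ...]. A call has 1 to 8 rows; each row is the pose to reach, as a shift and turn from the pose measured when the call began, along the tool's axes at that moment; what a row does not reach only later rows make up. A row lasts 1/8 s, in which the tool goes at most 62.5 mm and 10.7 degrees, less where a joint would pass 70% of its speed; a pose out of reach is approached as far as the arm can. A call with a number of a shift or a turn outside -1 to 1 is refused whole. A call with a gripper value outside its range is refused whole. "gripper" is the opening, from 0 (shut) to 1 (fully open), set as the call begins (left out, the last holds). The fingers move at their own pace and stop on an object; "newtons" is the grip in N (left out, the last holds). Time passes only in rows, so rows that repeat a pose let the fingers close. It gives the time, the measured TCP pose, the force and the opening at its end, in the units of the state.
- get_obs(): the state, without advancing time (a new reading comes with each control period).
- get_image(name): name is "scene" or "top" or "wrist"; returns a dict with "frame" (420x560x3 uint8, red, green, blue), "fx", "fy", "cx", "cy" (pixels), "R" (3x3) and "t" (3): a world point X has camera coordinates R X + t. Camera axes: x right, y down, z forward; pixel columns grow to the right and rows downward; lengths in m; the calibration is good to about 2 mm. A picture is of the moment at which its call begins. There is no depth.
- hand_in(): hands the job in, once; it reports no verdict.
The state is a dict: "time_s": time; "joints": joint angles; "dq": joint speeds; "tau": joint torques, N m; "tool_pos": TCP position; "tool_rot": TCP orientation; "contact_force": force on the tool from outside, world axes, zero at the start; "torque": the same for the moment, N m; "width": finger opening in m.
Only numpy, scipy, OpenCV 4.12 (cv2) and the standard library are available. Lean on these libraries where they do the work, as an engineer would, in place of code of your own. Each camera call takes 0.05 s, during which the arm holds its last target. There are 200 camera calls.

TASK

Close up the stainless steel peg tin: with the fingertips press its lid fully shut, and only then push both of its red-tabbed clips down past their middle point so that they snap flat against the tin's wall. Nothing is to be gripped or lifted: leave the tin standing where it is, and do not disturb the mug and the cone beside it.

Things in the scene. Friction and masses are not known exactly. Their poses are not given: they have to be found in the camera images.
- tin: stainless steel tin, 130 (x) x 200 (y) x 80 (z) mm without its 8 mm lid, 0.6 to 0.95 kg all told, standing loose on the shelf. Origin: centre of its underside. z up; its own +x side carries the two clips, the lid's hinge runs along the top of its -x side
- lid (a joint): angle of the tin's lid (134 x 206 mm, plate 8 mm thick) about its hinge, which lies along the tin's y at x = -65 mm, z = 80 mm in the tin's frame. 0 = shut; it grows as the edge with the clips rises. A stiff hinge keeps the lid where it is left; about 2 to 3 N at its middle moves it
- lid_mid (a point): middle of the lid's upper face, 70 mm from the lid's hinge line; moves with the lid. With the lid shut it lies at x = +5 mm, y = 0, z = 89 mm in the tin's frame
- clip_left (a joint): hinge of the left (tin's +y) clip: 0 = open (flap 40 degrees above the lid's plane), growing as the flap turns outward and down; 0.7 = level with the lid, 1.0 = middle point, 2.2 = closed flat on the tin's wall. A spring (0.08 N m per rad from the middle) drives it to the nearer end: 2 to 4 N on the tab flips it; let go early it returns, past the middle it snaps home by itself
- clip_left_hinge (a point): hinge line's centre of the left (tin's +y) clip, a steel flap 57 mm long, 44 mm wide, with a red plastic tab at its free end. The hinge runs parallel to the tin's y along the lid's free edge and rides on the lid; with the lid shut it lies at x = +72, y = +55, z = 84 mm in the tin's frame
- clip_left_tab (a point): upper face of the red tab (18 x 48 mm, 5 mm thick) near the free end of the left clip, 48 mm from that clip's hinge; it moves with the clip
- clip_right (a joint): hinge of the right (tin's -y) clip: 0 = open (flap 40 degrees above the lid's plane), growing as the flap turns outward and down; 0.7 = level with the lid, 1.0 = middle point, 2.2 = closed flat on the tin's wall. A spring (0.08 N m per rad from the middle) drives it to the nearer end: 2 to 4 N on the tab flips it; let go early it returns, past the middle it snaps home by itself
- clip_right_hinge (a point): hinge line's centre of the right (tin's -y) clip, a steel flap 57 mm long, 44 mm wide, with a red plastic tab at its free end. The hinge runs parallel to the tin's y along the lid's free edge and rides on the lid; with the lid shut it lies at x = +72, y = -55, z = 84 mm in the tin's frame
- clip_right_tab (a point): upper face of the red tab (18 x 48 mm, 5 mm thick) near the free end of the right clip, 48 mm from that clip's hinge; it moves with the clip
- mug: green ceramic mug, 82 mm across, 92 mm tall, beside the tin; origin: centre of its underside
- cone: yellow sports cone marker, 140 mm across, 52 mm tall, beside the tin; origin: centre of its underside

How it is judged:
By the outcome, as a careful person would: the job done as asked, in the order asked, and still so for the second after the job is handed in, with the robot touching nothing.
It also fails if it takes over 48 s, if anything falls off the work surface, if the arm or the gripper's body presses on something with over 40 N, if the wrist force passes 120 N, or if a joint passes its speed limit or range.

## Working session

There is one attempt and no reset: what is moved stays moved. The work goes in short steps, Python scripts to look and compute and a tool call to move; the robot and the scene stay as the last step left them, time stands still between calls to the robot, and variables do not carry over. Pictures are saved under pics/ and viewed, about 8 in all and at most 12, crops included, and the job is handed in when it is done.

Besides the shell and the picture viewer there is one more tool, called after "Call:" by a JSON object that holds its "name" and its "arguments". arm_command: Moves the arm, as the interface text tells. Shifts and turns lie within -1 to 1; 1 stands for 30 cm of shift or 45 degrees of turn. Its arguments: {"type":"object","properties":{"plan":{"type":"array","items":{"type":"object","properties":{"dx":{"type":"number"},"dy":{"type":"number"},"dz":{"type":"number"},"yaw":{"type":"number"}}}},"gripper":{"type":"number"},"newtons":{"type":"number"}},"required":["plan"]}

```bash
mkdir -p pics; cat > h.py <<'E'
import numpy as np, cv2
from cell import get_obs, get_image
def snap(n,fn):
    im=get_image(n); cv2.imwrite('pics/'+fn,im['frame'][:,:,::-1]); return im
def ray(im,u,v):
    d=np.array([(u-im['cx'])/im['fx'],(v-im['cy'])/im['fy'],1.]);R=np.array(im['R']);t=np.array(im['t'])
    return -R.T@t, R.T@d
def plane(im,u,v,z):
    c,d=ray(im,u,v); return c+d*(z-c[2])/d[2]
def tri(a,pa,b,pb):
    c1,d1=ray(a,*pa);c2,d2=ray(b,*pb);A=np.stack([d1,-d2],1)
    s=np.linalg.lstsq(A,c2-c1,rcond=None)[0];p,q=c1+s[0]*d1,c2+s[1]*d2
    return (p+q)/2,np.linalg.norm(p-q)
def proj(im,X):
    p=np.array(im['R'])@X+np.array(im['t']);return im['fx']*p[0]/p[2]+im['cx'],im['fy']*p[1]/p[2]+im['cy']
def blobs(im,lo,hi,amin=40):
    hsv=cv2.cvtColor(im['frame'],cv2.COLOR_RGB2HSV);m=cv2.inRange(hsv,np.array(lo),np.array(hi))
    if lo[0]==0: m|=cv2.inRange(hsv,np.array([172,lo[1],lo[2]]),np.array([180,255,255]))
    n,_,s,c=cv2.connectedComponentsWithStats(m)
    return [(c[i].round(1),s[i]) for i in range(1,n) if s[i][4]>amin]
E
python3 - <<'E'
from h import *
f=[]
for n in ('scene','top'):
    im=snap(n,n+'0.png');f.append(im['frame'])
    C,_=ray(im,0,0);print(n,C.round(3),im['fx'])
    for nm,lo,hi in(('red',(0,120,80),(8,255,255)),('green',(40,80,40),(85,255,255)),('yel',(20,120,100),(35,255,255))):print(nm,blobs(im,lo,hi))
print(get_obs())
E
```

```text
scene [ 1.01  -0.424  0.582] 383.8369128017638
red [(array([46.8,  5.8]), array([ 28,   0,  41,  14, 424], dtype=int32)), (array([79.8,  3.6]), array([ 71,   0,  20,   9, 130], dtype=int32)), (array([350.7,   2.6]), array([343,   0,  16,   7,  86], dtype=int32)), (array([366.9,   3.7]), array([362,   0,  10,   9,  47], dtype=int32)), (array([455.9,   3.8]), array([438,   0,  35,  10, 266], dtype=int32)), (array([493.6,   7.6]), array([474,   0,  40,  16, 403], dtype=int32)), (array([551.5,   1.8]), array([542,   0,  18,   5,  73], dtype=int32)), (array([12.2,  9.3]), array([  0,   2,  27,  15, 325], dtype=int32)), (array([382.3,   6.7]), array([379,   3,   8,   8,  42], dtype=int32)), (array([402.5,   9.4]), array([389,   4,  28,  12, 201], dtype=int32)), (array([536.4,  12.8]), array([514,   5,  45,  17, 492], dtype=int32)), (array([434.6,  14. ]), array([419,   8,  32,  13, 228], dtype=int32)), (array([72.6, 17.4]), array([ 55,  11,  37,  14, 350], dtype=int32)), (array([352.9,  14.1]), array([347,  10,  13,   9,  76], dtype=int32)), (array([469.8,  19.1]), array([452,  13,  36,  1
[... 8451 characters left out ...]
 188.5]), array([ 397,  161,   58,   56, 2548], dtype=int32))]
{'time_s': 0.1, 'joints': array([-1.00838085e+00,  3.85499926e-01,  6.75212425e-03, -4.77045094e-04,
       -1.19397299e+00, -2.58612505e-01]), 'dq': array([ 0.00169272, -0.00066798,  0.00454597,  0.0006399 ,  0.00035626,
        0.00074415]), 'tau': array([ 4.83148847e-05, -3.91689169e+01,  1.87936467e+01,  4.23185572e+00,
        1.34679460e-02, -7.12995393e-05]), 'tool_pos': array([ 0.18688795, -0.59598256,  0.29124631]), 'tool_rot': array([1.60304364, 1.56882145, 1.90667064]), 'contact_force': array([-0.15977948,  0.06998831,  0.3414558 ]), 'torque': array([ 0.01043145, -0.03373036,  0.01547411]), 'width': 0.0867783711051368}
```

View pics/scene0.png

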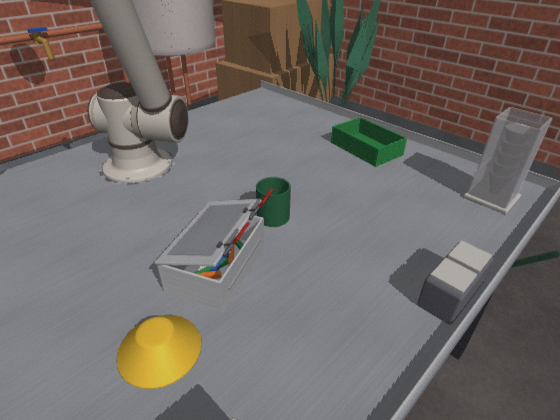

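View pics/top0.png

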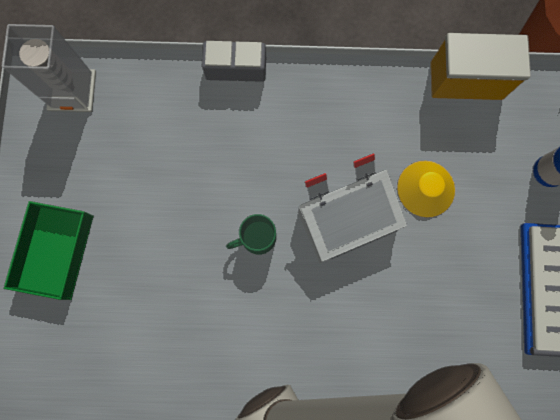

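The scene view shows the tin with its lid part open: tabs at (265,198) and (241,233), mug at (274,201), cone at (158,352). In the top view the tabs are at (316,180) and (364,160), the mug at (256,235), the cone at (426,189), and the lid's corners near (302,208), (389,172), (406,223), (324,260).

```bash
python3 - <<'E'
from h import *
s=get_image('scene');t=get_image('top')
L,e1=tri(s,(265.3,197.6),t,(315.5,179.7));R,e2=tri(s,(240.6,232.7),t,(363.7,160.1))
print('tabs',L.round(4),e1,R.round(4),e2,'dist',np.linalg.norm(L-R))
v=(L-R)[:2];v/=np.linalg.norm(v);yaw=np.arctan2(-v[0],v[1]);print('yaw deg',np.degrees(yaw))
# hinge side corners of the lid in top, at z~.084
for uv in((324,260),(406,223)):print(plane(t,*uv,.086).round(4))
for uv in((302,208),(389,172)):print([plane(t,*uv,z).round(4) for z in(.086,.12,.15)])
print('mug',plane(t,256.3,235,.08).round(3),'cone',plane(t,425.8,188.5,.01).round(3))
for f,n,c in((s,'s',(140,170,310,310)),(t,'t',(230,130,470,280))):
    a=f['frame'][c[1]:c[3],c[0]:c[2],::-1];cv2.imwrite(f'pics/c{n}.png',cv2.resize(a,None,fx=3.3,fy=3.3,interpolation=2))
E
python3 -c "
import cv2,numpy as np
a=cv2.imread('pics/cs.png');b=cv2.imread('pics/ct.png');print(a.shape,b.shape)"
```

```text
tabs [ 0.572  -0.0125  0.1657] 0.0016953632822624424 [ 0.617  -0.1132  0.165 ] 0.001474032022148805 dist 0.11031623501363504
yaw deg 24.07405814634491
[ 0.4118 -0.0394  0.086 ]
[ 0.4977 -0.2199  0.086 ]
[array([0.5253, 0.0104, 0.086 ]), array([0.5192, 0.0119, 0.12  ]), array([0.5138, 0.0132, 0.15  ])]
[array([ 0.6128, -0.184 ,  0.086 ]), array([ 0.6039, -0.1765,  0.12  ]), array([ 0.5962, -0.1699,  0.15  ])]
mug [0.463 0.11  0.08 ] cone [ 0.594 -0.288  0.01 ]
(462, 561, 3) (495, 792, 3)
```

View pics/ct.png

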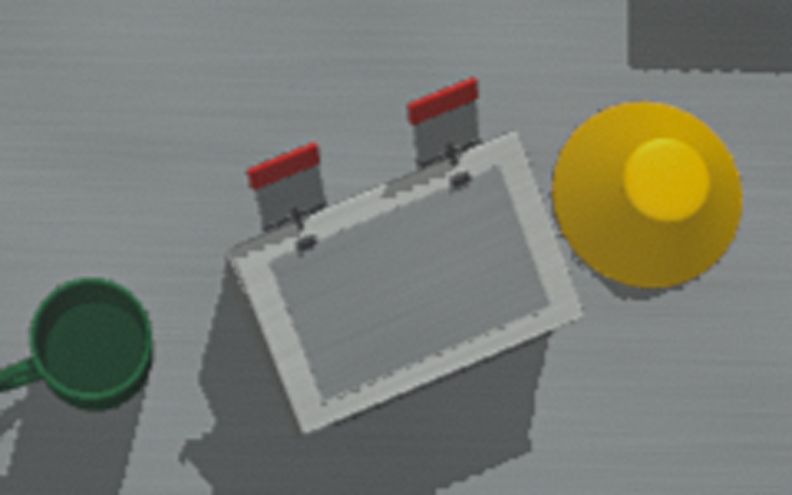

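View pics/cs.png

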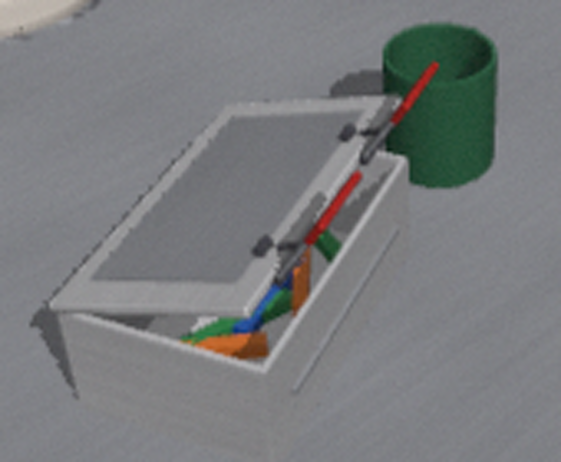

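Top crop: both clips stand open over the lid's raised edge, and the cone nearly touches the tin's -y end. The scene crop shows the tin's +x rim corners at crop px (267,372) and (405,158).

```bash
python3 - <<'E'
from h import *
s=get_image('scene');t=get_image('top')
sc=lambda u,v:(140+u/3.3,170+v/3.3); tc=lambda u,v:(230+u/3.3,130+v/3.3)
A=plane(s,*sc(267,372),.08);B=plane(s,*sc(405,158),.08);print('rim',A.round(4),B.round(4),np.linalg.norm(A-B))
for n,a,b in(('-y free',(247,313),(517,132)),('+y free',(395,98),(228,255)),('-y hinge',(55,308),(582,316)),('+y hinge',(230,103),(305,432))):
    X,e=tri(s,sc(*a),t,tc(*b));print(n,X.round(4),round(e,4))
print('yaw',np.degrees(np.arctan2(-(B-A)[0],(B-A)[1])))
E
```

```text
rim [ 0.6161 -0.1624  0.08  ] [0.5333 0.0167 0.08  ] 0.1973576168942102
-y free [ 0.6091 -0.1687  0.1225] 0.0052
+y free [0.5212 0.0189 0.1202] 0.002
-y hinge [ 0.4938 -0.219   0.0809] 0.0064
+y hinge [ 0.4111 -0.0337  0.0872] 0.0053
yaw 24.81879417835201
```

```bash
cat >> h.py <<'E'
from scipy.spatial.transform import Rotation as Ro
TH=np.radians(24.8);C=np.array([.515,-.101,0]);RT=Ro.from_euler('z',TH).as_matrix()
def go(tx,ty,z_tip,jaw_deg):
    """tin x,y of fingertip, world z of tip, jaw axis angle in the tin frame"""
    o=get_obs();R=Ro.from_euler('xyz',o['tool_rot']).as_matrix();p=o['tool_pos']
    T=C+RT@np.array([tx,ty,0]);T[2]=z_tip+.07
    d=R.T@(T-p)/.3
    a=TH+np.radians(jaw_deg);j=R.T@np.array([np.cos(a),np.sin(a),0])
    w=np.degrees(np.arctan2(j[2],j[1]));w=(w+90)%180-90
    tip=p+R[:,0]*.07
    print('t',round(o['time_s'],2),'approach',R[:,0].round(3),'tip in tin',(RT.T@(tip-C)).round(4),'F',o['contact_force'].round(2),'w',o['width'].round(3),'j6',o['joints'][5].round(2))
    print('target tcp',T.round(3),'d',d.round(3),'yaw units',round(w/45,3))
E
python3 -c "
from h import *
go(.008,0,.20,90);go(.008,0,.2,0)"
```

```text
Traceback (most recent call last):
  File "h.py", line 31, in go
    print('t',round(o['time_s'],2),'approach',R[:,0].round(3),'tip in tin',(RT.T@(tip-C)).round(4),'F',o['contact_force'].round(2),'w',o['width'].round(3),'j6',o['joints'][5].round(2))
                                                                                                                                       ^^^^^^^^^^^^^^^^
AttributeError: 'float' object has no attribute 'round'
```

```bash
sed -i "s/o\['width'\].round(3)/round(o['width'],3)/" h.py
python3 -c "
from h import *
go(.008,0,.20,90);go(.008,0,.2,0)"
```

```text
t 0.3 approach [-0.     0.001 -1.   ] tip in tin [-0.5055 -0.3119  0.2219] F [-0.22  0.12  0.78] w 0.087 j6 -0.26
target tcp [ 0.522 -0.098  0.27 ] d [0.074 1.251 1.564] yaw units -0.164
t 0.3 approach [-0.     0.001 -1.   ] tip in tin [-0.5055 -0.3119  0.2219] F [-0.22  0.12  0.78] w 0.087 j6 -0.26
target tcp [ 0.522 -0.098  0.27 ] d [0.074 1.251 1.564] yaw units 1.836
```

Call:
{"name": "arm_command", "arguments": {"plan": [{"dx":-0.1,"dy":0.64,"dz":0.8,"yaw":-0.16},{"dx":-0.1,"dy":0.64,"dz":0.8,"yaw":-0.16},{"dx":-0.1,"dy":0.64,"dz":0.8,"yaw":-0.16},{"dx":-0.1,"dy":0.64,"dz":0.8,"yaw":-0.16},{"dx":-0.1,"dy":0.64,"dz":0.8,"yaw":-0.16},{"dx":-0.1,"dy":0.64,"dz":0.8,"yaw":-0.16},{"dx":-0.1,"dy":0.64,"dz":0.8,"yaw":-0.16},{"dx":-0.1,"dy":0.64,"dz":0.8,"yaw":-0.16}], "gripper": 0, "newtons": 10}}

```text
time_s: 1.3
tool_pos: [0.3579, -0.3421, 0.3217]
tool_rot: [1.927, 1.57, 2.355]
contact_force: [-0.0, 0.4, 0.5]
width: 0.0152
```

```bash
python3 -c "
from h import *
go(.008,0,.20,90)"
```

```text
t 1.3 approach [-0.001  0.001 -1.   ] tip in tin [-0.2438 -0.1528  0.2517] F [-0.03  0.45  0.46] w 0.015 j6 -0.71
target tcp [ 0.522 -0.098  0.27 ] d [0.173 0.514 0.837] yaw units -0.007
```

Call:
{"name": "arm_command", "arguments": {"plan": [{"dx":0.08,"dy":0.51,"dz":0.84,"yaw":-0.01},{"dx":0.08,"dy":0.51,"dz":0.84,"yaw":-0.01},{"dx":0.08,"dy":0.51,"dz":0.84,"yaw":-0.01},{"dx":0.08,"dy":0.51,"dz":0.84,"yaw":-0.01},{"dx":0.08,"dy":0.51,"dz":0.84,"yaw":-0.01},{"dx":0.17,"dy":0.51,"dz":0.84,"yaw":-0.01},{"dx":0.17,"dy":0.51,"dz":0.84,"yaw":-0.01},{"dx":0.17,"dy":0.51,"dz":0.84,"yaw":-0.01}]}}

```text
time_s: 2.3
tool_pos: [0.5238, -0.0995, 0.2714]
tool_rot: [1.827, 1.57, 2.26]
contact_force: [-0.8, -0.3, 0.2]
width: 0.0002
```

```bash
python3 -c "
from h import *
go(.008,0,.10,90)"
```

```text
t 2.3 approach [-0.  0. -1.] tip in tin [ 0.0086 -0.0023  0.2014] F [-0.79 -0.27  0.25] w 0.0 j6 -1.25
target tcp [ 0.522 -0.098  0.17 ] d [ 0.338  0.008 -0.002] yaw units 0.001
```

Call:
{"name": "arm_command", "arguments": {"plan": [{"dx":0.1},{"dx":0.2},{"dx":0.26},{"dx":0.29},{"dx":0.31},{"dx":0.33},{"dx":0.345},{"dx":0.36}]}}

```text
invalid input at $.plan[0]: expected keys dx, dy, dz, yaw
```

Call:
{"name": "arm_command", "arguments": {"plan": [{"dx":0.005},{"dx":0.01},{"dx":0.013},{"dx":0.016}]}}

```text
invalid input at $.plan[0]: expected keys dx, dy, dz, yaw
```

Call:
{"name": "arm_command", "arguments": {"plan": [{"dx":0.1,"dy":0,"dz":0,"yaw":0},{"dx":0.2,"dy":0,"dz":0,"yaw":0},{"dx":0.26,"dy":0,"dz":0,"yaw":0},{"dx":0.29,"dy":0,"dz":0,"yaw":0},{"dx":0.31,"dy":0,"dz":0,"yaw":0},{"dx":0.33,"dy":0,"dz":0,"yaw":0},{"dx":0.345,"dy":0,"dz":0,"yaw":0},{"dx":0.355,"dy":0,"dz":0,"yaw":0}]}}

```text
time_s: 3.3
tool_pos: [0.524, -0.0994, 0.1649]
tool_rot: [0.722, 1.57, 1.156]
contact_force: [-0.1, -0.3, 0.4]
width: 0.0002
```

```bash
python3 -c "
from h import *
go(.008,0,.088,90)"
```

```text
t 3.3 approach [ 0.  0. -1.] tip in tin [ 0.0088 -0.0023  0.0949] F [-0.06 -0.29  0.37] w 0.0 j6 -1.25
target tcp [ 0.522 -0.098  0.158] d [ 0.023  0.008 -0.003] yaw units 0.001
```

Call:
{"name": "arm_command", "arguments": {"plan": [{"dx":0.01,"dy":0,"dz":0,"yaw":0},{"dx":0.015,"dy":0,"dz":0,"yaw":0},{"dx":0.02,"dy":0,"dz":0,"yaw":0},{"dx":0.023,"dy":0,"dz":0,"yaw":0},{"dx":0.025,"dy":0,"dz":0,"yaw":0}]}}

```text
time_s: 3.92
tool_pos: [0.524, -0.0994, 0.1581]
tool_rot: [0.478, 1.571, 0.912]
contact_force: [-1.8, 1.3, 7.4]
width: 0.0006
```

```bash
python3 -c "
from h import *
im=snap('scene','s2.png');t=snap('top','t2.png')
for n,i in(('s2',im),):
  cv2.imwrite('pics/c2.png',cv2.resize(i['frame'][150:320,100:320,::-1],None,fx=3.4,fy=3.4,interpolation=2))
go(.008,0,.088,90)"
```

```text
t 4.03 approach [ 0.  0. -1.] tip in tin [ 0.0088 -0.0023  0.0881] F [-2.09  1.16  4.96] w 0.001 j6 -1.25
target tcp [ 0.522 -0.098  0.158] d [ 0.     0.008 -0.003] yaw units 0.002
```

View pics/c2.png

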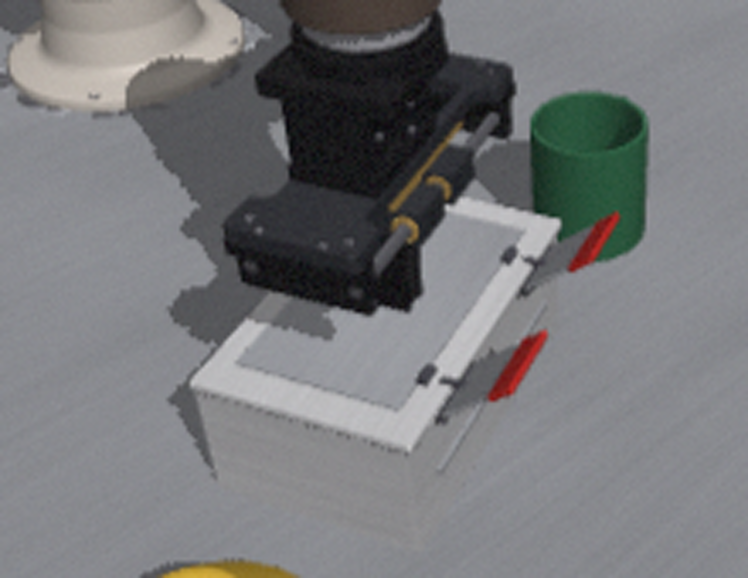

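The lid looks level and shut, with both clips still up (tabs at crop (520,365) and (597,243)). I'll press a little harder to be sure it is seated.

Call:
{"name": "arm_command", "arguments": {"plan": [{"dx":0.005,"dy":0,"dz":0,"yaw":0},{"dx":0.008,"dy":0,"dz":0,"yaw":0},{"dx":0.01,"dy":0,"dz":0,"yaw":0},{"dx":0.01,"dy":0,"dz":0,"yaw":0}]}}

```text
time_s: 4.53
tool_pos: [0.5239, -0.0994, 0.1579]
tool_rot: [-0.886, 1.57, -0.451]
contact_force: [-5.1, 3.1, 17.2]
width: 0.0006
```

The force climbed to 17 N with no further travel, so the lid is seated. Next I lift and re-measure the tabs.

Call:
{"name": "arm_command", "arguments": {"plan": [{"dx":-0.1,"dy":0,"dz":0,"yaw":0},{"dx":-0.25,"dy":0,"dz":0,"yaw":0},{"dx":-0.35,"dy":0,"dz":0,"yaw":0},{"dx":-0.35,"dy":0,"dz":0,"yaw":0},{"dx":-0.35,"dy":0,"dz":0,"yaw":0}]}}

```text
time_s: 5.15
tool_pos: [0.5231, -0.0993, 0.2619]
tool_rot: [2.694, 1.57, 3.129]
contact_force: [-0.6, 0.5, -0.1]
width: 0.0009
```

```bash
python3 - <<'E'
from h import *
s=get_image('scene');t=get_image('top')
def reds(im,c):
    k=dict(im);k['frame']=im['frame'][c[1]:c[3],c[0]:c[2]].copy()
    return [((b[0]+[c[0],c[1]]),b[1][4]) for b in blobs(k,(0,120,80),(8,255,255))]
a=reds(s,(200,180,330,330));b=reds(t,(280,100,420,250));print(a,b)
a.sort(key=lambda q:q[0][0]);b.sort(key=lambda q:-q[0][0])
for p,q in zip(a,b):
    X,e=tri(s,p[0],t,q[0]);print(X.round(4),round(e,4),'tin',(RT.T@(X-C)).round(4))
go(.114,-.065,.15,90)
E
```

```text
[(array([274.5, 220.7]), np.int32(95)), (array([251.9, 257.2]), np.int32(126))] []
t 5.25 approach [-0.002 -0.    -1.   ] tip in tin [ 0.0079 -0.0019  0.1914] F [ 0.29 -0.38  0.06] w 0.0 j6 -1.25
target tcp [ 0.646 -0.112  0.22 ] d [ 0.137 -0.211  0.353] yaw units 0.003
```

```bash
python3 - <<'E'
from h import *
s=get_image('scene')
for p in((274.5,220.7),(251.9,257.2)):
    X=plane(s,*p,.113);print(X.round(4),'tin',(RT.T@(X-C)).round(4))
go(.114,-.065,.15,90)
E
```

```text
[ 0.5877 -0.0021  0.113 ] tin [0.1074 0.0593 0.113 ]
[ 0.6332 -0.1036  0.113 ] tin [ 0.1062 -0.0519  0.113 ]
t 5.3 approach [-0.002 -0.001 -1.   ] tip in tin [ 0.008  -0.002   0.1915] F [ 0.54 -0.6  -0.22] w 0.0 j6 -1.25
target tcp [ 0.646 -0.112  0.22 ] d [ 0.137 -0.211  0.353] yaw units 0.003
```

Call:
{"name": "arm_command", "arguments": {"plan": [{"dx":0.0,"dy":-0.2,"dz":0.35,"yaw":0},{"dx":0.0,"dy":-0.2,"dz":0.35,"yaw":0},{"dx":0.0,"dy":-0.2,"dz":0.35,"yaw":0},{"dx":0.1,"dy":-0.2,"dz":0.35,"yaw":0},{"dx":0.137,"dy":-0.2,"dz":0.35,"yaw":0},{"dx":0.137,"dy":-0.2,"dz":0.35,"yaw":0}]}}

```text
time_s: 6.05
tool_pos: [0.6428, -0.1096, 0.2193]
tool_rot: [2.911, 1.566, -2.937]
contact_force: [0.4, -0.2, 0.2]
width: 0.0007
```

```bash
python3 -c "
from h import *
go(.114,-.062,.055,90)"
```

```text
t 6.05 approach [-0.005 -0.001 -1.   ] tip in tin [ 0.112  -0.0613  0.1493] F [ 0.4  -0.18  0.16] w 0.001 j6 -1.21
target tcp [ 0.644 -0.109  0.125] d [ 0.314 -0.002  0.007] yaw units 0.003
```

Call:
{"name": "arm_command", "arguments": {"plan": [{"dx":0.08,"dy":0,"dz":0.01,"yaw":0},{"dx":0.13,"dy":0,"dz":0.01,"yaw":0},{"dx":0.17,"dy":0,"dz":0.01,"yaw":0},{"dx":0.21,"dy":0,"dz":0.01,"yaw":0},{"dx":0.24,"dy":0,"dz":0.01,"yaw":0},{"dx":0.27,"dy":0,"dz":0.01,"yaw":0},{"dx":0.3,"dy":0,"dz":0.01,"yaw":0},{"dx":0.315,"dy":0,"dz":0.01,"yaw":0}]}}

```text
time_s: 7.05
tool_pos: [0.6447, -0.1085, 0.1238]
tool_rot: [2.857, 1.565, -2.991]
contact_force: [0.1, 0.0, -0.2]
width: 0.0006
```

```bash
python3 -c "
from h import *
im=snap('scene','s3.png')
cv2.imwrite('pics/c3.png',cv2.resize(im['frame'][150:320,100:320,::-1],None,fx=3.4,fy=3.4,interpolation=2))
go(.114,-.062,.055,90)"
```

```text
t 7.1 approach [-0.006 -0.001 -1.   ] tip in tin [ 0.1141 -0.0609  0.0535] F [-0.73  0.03 -0.01] w 0.0 j6 -1.22
target tcp [ 0.644 -0.109  0.125] d [-0.005 -0.003 -0.002] yaw units 0.003
```

View pics/c3.png

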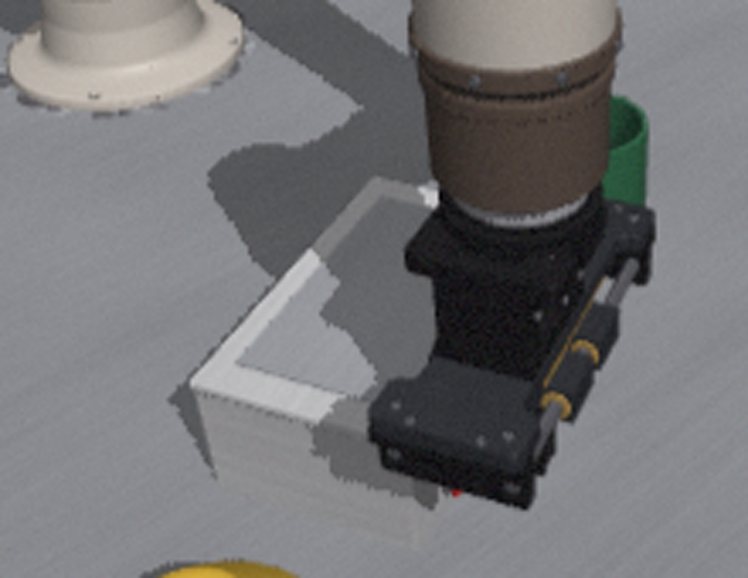

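The gripper hides most of the clip, but its red tab shows low by the wall at crop (457,490), and the force is zero. Now the left clip.

Call:
{"name": "arm_command", "arguments": {"plan": [{"dx":-0.15,"dy":0,"dz":0,"yaw":0},{"dx":-0.33,"dy":0,"dz":0,"yaw":0},{"dx":-0.33,"dy":0.1,"dz":0,"yaw":0},{"dx":-0.33,"dy":0.25,"dz":0,"yaw":0},{"dx":-0.33,"dy":0.42,"dz":0,"yaw":0},{"dx":-0.33,"dy":0.42,"dz":0,"yaw":0},{"dx":-0.33,"dy":0.42,"dz":0,"yaw":0}]}}

```text
time_s: 7.98
tool_pos: [0.5924, 0.0061, 0.2232]
tool_rot: [2.861, 1.565, -2.986]
contact_force: [1.1, -0.2, -0.1]
width: 0.0003
```

```bash
python3 -c "
from h import *
go(.114,.066,.055,90)"
```

```text
t 7.97 approach [-0.005 -0.001 -1.   ] tip in tin [0.1148 0.0649 0.1532] F [ 1.09 -0.19 -0.09] w 0.0 j6 -1.42
target tcp [0.591 0.007 0.125] d [ 0.327  0.004 -0.002] yaw units 0.004
```

Call:
{"name": "arm_command", "arguments": {"plan": [{"dx":0.09,"dy":0,"dz":0,"yaw":0},{"dx":0.14,"dy":0,"dz":0,"yaw":0},{"dx":0.18,"dy":0,"dz":0,"yaw":0},{"dx":0.22,"dy":0,"dz":0,"yaw":0},{"dx":0.25,"dy":0,"dz":0,"yaw":0},{"dx":0.28,"dy":0,"dz":0,"yaw":0},{"dx":0.31,"dy":0,"dz":0,"yaw":0},{"dx":0.33,"dy":0,"dz":0,"yaw":0}]}}

```text
time_s: 8.98
tool_pos: [0.5916, 0.006, 0.1235]
tool_rot: [2.865, 1.565, -2.982]
contact_force: [0.5, -0.8, -0.1]
width: 0.0006
```

Call:
{"name": "arm_command", "arguments": {"plan": [{"dx":-0.15,"dy":0,"dz":0,"yaw":0},{"dx":-0.35,"dy":0,"dz":0,"yaw":0},{"dx":-0.5,"dy":0,"dz":0,"yaw":0},{"dx":-0.5,"dy":0,"dz":-0.3,"yaw":0},{"dx":-0.5,"dy":0,"dz":-0.7,"yaw":0},{"dx":-0.5,"dy":0,"dz":-0.7,"yaw":0},{"dx":-0.5,"dy":0,"dz":-0.7,"yaw":0},{"dx":-0.5,"dy":0,"dz":-0.7,"yaw":0}]}}

```text
time_s: 9.98
tool_pos: [0.4015, -0.0829, 0.2754]
tool_rot: [2.872, 1.567, -2.977]
contact_force: [1.6, 0.2, 0.3]
width: 0.0
```

```bash
python3 -c "
from h import *
im=snap('scene','s4.png');t=snap('top','t4.png')
a=cv2.resize(im['frame'][150:390,100:320,::-1],(550,600),interpolation=2);cv2.imwrite('pics/c4.png',a)
for n,p in(('mug0',(.463,.110,.08)),('cone0',(.594,-.288,.01))):print(n,proj(t,np.array(p)))
print(blobs(t,(40,80,40),(85,255,255)),blobs(t,(20,120,100),(35,255,255)),blobs(t,(0,120,80),(8,255,255),10))
go(.114,.066,.055,90)"
```

```text
mug0 (np.float64(256.20699447829566), np.float64(235.1659917187848))
cone0 (np.float64(425.66047857960496), np.float64(188.55826935681722))
[(array([ 52.1, 251.2]), array([   4,  201,   89,   99, 5189], dtype=int32)), (array([255.6, 221.9]), array([239, 215,  37,  23,  95], dtype=int32)), (array([257.5, 228.4]), array([244, 222,  29,  14, 250], dtype=int32))] [(array([425.8, 188.6]), array([ 397,  161,   58,   56, 2548], dtype=int32))] [(array([554.3,   9.4]), array([546,   0,  14,  18,  64], dtype=int32))]
t 10.07 approach [-0.004 -0.001 -1.   ] tip in tin [-0.0938  0.0639  0.2052] F [-0.08 -0.37  0.64] w 0.0 j6 -1.33
target tcp [0.591 0.007 0.125] d [0.498 0.004 0.694] yaw units 0.004
```

View pics/c4.png

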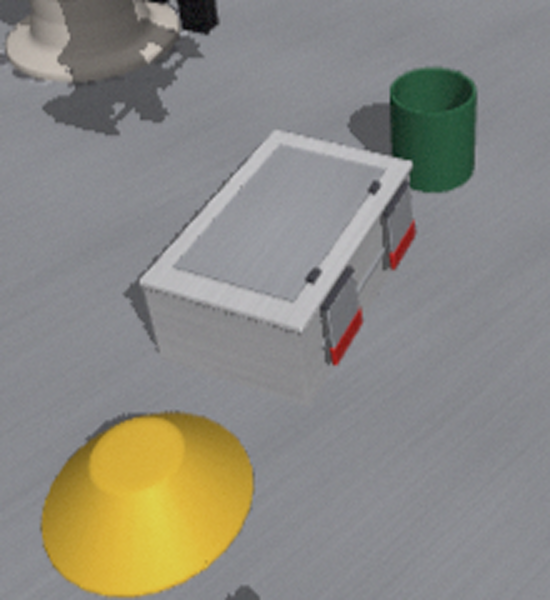

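```bash
python3 - <<'E'
from h import *
s=get_image('scene')
for c in((347,338),(402,246)):
    o,d=ray(s,100+c[0]/2.5,150+c[1]/2.5);o=RT.T@(o-C);d=RT.T@d
    print([(o+d*(x-o[0])/d[0]).round(4) for x in(.075,.08,.09)])
print([b for b in blobs(s,(40,80,40),(85,255,255)) if 200<b[0][0]<320], blobs(s,(20,120,100),(35,255,255)))
a=plane(s,100+303/2.5,150+330/2.5,.088);b=plane(s,100+411/2.5,150+162/2.5,.088)
print('lid free corners in tin',(RT.T@(a-C)).round(4),(RT.T@(b-C)).round(4))
E
```

```text
[array([ 0.075 , -0.0498,  0.0274]), array([ 0.08  , -0.0592,  0.039 ]), array([ 0.09  , -0.0781,  0.0622])]
[array([0.075 , 0.0629, 0.0262]), array([0.08  , 0.0511, 0.0378]), array([0.09  , 0.0275, 0.0611])]
[(array([273.3, 200.5]), array([ 256,  178,   34,   49, 1413], dtype=int32))] [(array([158.5, 351.6]), array([ 117,  315,   84,   74, 4761], dtype=int32))]
lid free corners in tin [ 0.0697 -0.1029  0.088 ] [0.0693 0.1008 0.088 ]
```

```bash
python3 -c "
from cell import hand_in
print(hand_in())"
```

```text
the job is handed in; nothing more can be done
None
```

The tin is closed up: I pressed the lid shut first, then pushed the right clip and then the left clip down with the closed fingertips. Nothing was gripped or lifted. I handed the job in after about 10 s of robot time.

- **Lid:** it took 17 N with no further travel. In the last pictures, its free corners lie at x = 69–70 mm, y = ±101–103 mm in the tin's frame at the shut height. This is where a shut lid on an unmoved tin should be.
- **Clips:** both lie against the wall. The red tabs measure about x = 80 mm, y = −59 and +51 mm, z = 38 mm.
- **Mug and cone:** the cone's picture outline is identical to the first look. In the scene view the mug's outline is also the same; in the last top view the arm partly hid the mug, so I did not use that reading.
- **Robot at hand-in:** the tool was clear above the tin, and the force reading was only noise, under 1 N.

No check failed. I did not measure the exact clip angles. The clip verdict rests on one camera view and an assumed distance from the wall.

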